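Snap the retaining clip onto the turntable spindle with the fork

ROBOT

A 7-joint arm with a two-finger parallel gripper is mounted at the origin on the work surface. World frame = base frame: x ahead of the robot, y to its left, z up, the work surface at z = 0. Lengths are in mm, angles in rad, forces in N, time in s.
With the tool pointing down it reaches from about 350 to 900 mm from the base axis. Payload 7.2 kg.
Tool frame: the origin (TCP) lies midway between the tips of the shut fingers; the grasp point (between the pads) lies 19 mm behind it (env.grip_depth is the distance from the TCP to the grasp point, in mm); z points along the fingers, y is the direction in which the jaws open and shut (so a half turn about z gives the same grasp; the last joint's range is limited). The gripper opens to 85 mm and grips with 20 to 120 N. Pads are 22 mm wide; open, the fingers measure 114 mm over their backs; the gripper's body (76 mm by 85 mm) begins 54 mm behind the grasp point. The pads swing forward as they close: fully open they stand 13 mm farther back than shut.
Start: joints at [-1.39, 0.411, -0.013, 1.596, 0.006, 1.134, -0.082], TCP at [153.91, 605.756, 231.297] pointing down, gripper open.
Joint ranges: [-2.95, 2.95], [-0.29, 1.99], [-1.47, 1.44], [0.14, 2.54], [-1.03, 4.17], [0.13, 1.85], [-2.86, 2.86]. Speed limits (rad/s): [2.39, 2.39, 3.01, 3.01, 3.14, 3.14, 3.14].

INTERFACE

Orientations are given as a unit quaternion [x, y, z, w].
In Python, from workcell import env gives the robot as it stands.
- The arm moves only by the tool step_arm, never from a script. Its argument "motion" is a list of rows, each a list of 5 numbers: the shift along the tool's x, y, z in m, then the turn about the tool's z in degrees, then the gripper command: -1 is fully open, 1 is shut, values between are in proportion. In form: [[dx, dy, dz, spin, fingers], ...]. A call has 1 to 8 rows; each row is the pose to reach, as a shift and turn from the pose commanded when the call began, along the tool's axes at that moment; what a row does not reach only later rows make up. A row lasts 1/8 s, in which the tool goes at most 62.5 mm and 10.7 degrees, less where a joint would pass 70% of its speed; a pose out of reach is approached as far as the arm can. A call with a gripper value outside its range is refused whole. The fingers move at their own pace and stop on an object; "force" is the grip in N (left out, the last holds). Time passes only in rows, so rows that repeat a pose let the fingers close. It gives the time, the measured TCP pose, the force and the opening at its end, in the units of the state.
- env.sense(): the state, without advancing time (a new reading comes with each control period).
- env.get_image(name): name is "scene" or "top"; returns a dict with "image" (400x640x3 uint8, red, green, blue), "mtx" (3x3 intrinsics, pixels), "k1" (the pictures are not rectified: a ray, as slopes to the right and down, at radius r is drawn at 1 + k1 r^2 times it, then the intrinsics apply), "R" (3x3) and "t" (3): a world point X has camera coordinates R X + t. Camera axes: x right, y down, z forward; pixel columns grow to the right and rows downward; lengths in mm; the calibration is good to about 2 mm. A picture is of the moment at which its call begins. There is no depth.
- env.finish_job(): hands the job in, once; it reports no verdict.
The state is a dict: "t": time; "joint_positions": joint angles; "qd": joint speeds; "tau": joint torques, N m; "tcp_pos": TCP position; "ee_rot": TCP orientation; "ft_force": force on the tool from outside, world axes, zero at the start; "ft_torque": the same for the moment, N m; "gripper_width": finger opening in mm.
Only numpy, scipy, OpenCV 4.12 (cv2) and the standard library are available. Lean on these libraries where they do the work, as an engineer would, in place of code of your own. Each camera call takes 0.05 s, during which the arm holds its last target. There are 200 camera calls.

TASK

Take the two-pronged fork from the mat and, with it alone (no finger may touch the clip), slide the loose split clip across the turntable deck and push it sideways into the groove of the spindle until it snaps fully home. Press only as firmly as the snap needs and stop as soon as the clip is home, so that the spindle is not strained. Then stand the fork back on the mat, let go, and leave everything else where it was.

Things in the scene. Friction and masses are not known exactly. Their poses are not given: they have to be found in the camera images.
- turntable: Fixed drive unit: 230 mm square white base under a bare-metal disc 250 mm across whose flat deck is 40 mm above the table. Brown bottles 52 mm tall stand on its left and right rims towards the far side. Origin on the table under the disc's centre; x points from the open near side (where the clip lies) across the spindle to the far side, z up.
- spindle (a point): Foot of the steel spindle: disc centre at deck height; axes as the turntable. The groove is the lowest 9 mm above the deck, where the spindle is only 14 mm thick; above, it is 24 mm thick, ending 37 mm above the deck. The groove runs all round, so the clip may enter from any direction. Over 35 N between clip and spindle strains it.
- clip: Loose U-shaped steel split clip, 6 mm thick, 75 g, flat on the deck 62 to 81 mm from the spindle axis on the near side; its mouth faces the spindle within 0.35 rad. Origin: underside, pocket centre, which meets the spindle foot when home (0.5 mm play). x points out of the mouth, z up. Jaws, 11 mm apart, sit behind a flared mouth ending at x = 20 mm.
- clip_mouth (a point): Middle of the clip's mouth, 20 mm ahead of the clip's origin; 30 mm wide between its tips, it centres itself from up to 7 mm off line. Pushing, resistance starts with the clip's origin about 12 mm short of the spindle axis, peaks (about 8 to 20 N), and drops as the jaws snap shut behind the spindle; then the pocket meets the spindle and force rises steeply: home.
- clip_back (a point): Middle of the clip's straight back edge (46 mm wide), 19 mm behind its origin. A tail 8 mm wide runs back 13 mm more; it fits the 22 mm gap between the fork's prongs (12 mm wide, 23 mm long), whose square ends bear on the edge. The fork's reach is set differently each time and not reported: prong ends 60 to 74 mm ahead of the fork's origin; find it by sight or touch.
- jaw_l (a joint): Spring jaw on the clip's +y side: how far it is spread outwards, m; 0 = closed, at most 0.004. Stiffness 3000 N/m.
- jaw_r (a joint): Spring jaw on the clip's -y side, likewise.
- fork: Loose steel fork tool, 150 g, on the mat: upright black handle block 24 mm (x) by 16 mm (y), 50 mm high, cap 28 x 20 mm to 55 mm up, on an 8 mm high sleeve (x = -15 to 22 mm, 40 mm wide). Clamped in the sleeve is a flat blade, 6 mm thick, 46 mm wide, flush below, ending in two prongs. Origin: underside, below the handle's middle; x points to the prongs.
- scraper: Loose tool with the same handle as the fork but a single 18 mm wide tongue in place of two prongs; it stands on the mat beside the fork, 80 mm away, at either side. Not needed. Origin and x as the fork.
- mat: Fixed grey mat, 200 mm (x) by 180 mm (y), 3 mm thick. Origin at the centre of its underside.
- spacer: Loose plain steel ring, 32 mm across, 8 mm high, lying on the deck to one side of the clip. Leave it. Origin: centre of underside.
- bottle_a: Loose brown reagent bottle, 50 x 34 x 74 mm. Leave it. Origin: centre of underside.
- bottle_b: Loose brown reagent bottle like the other. Leave it.
- dish: Loose white bowl, 70 mm across, 30 mm high. Leave it. Origin: centre of underside.
- driver: Loose screwdriver lying on the table. Leave it. x points to its tip.
- tray: Loose grey open tray, 110 x 75 x 35 mm. Leave it. Origin: centre of underside.
Not all that is in view belongs to the job. Leave any yellow look-alike of the fork alone.

How it is judged:
By the outcome, as a careful person would: the job done as asked, in the order asked, and still so for the second after the job is handed in, with the robot touching nothing.
It also fails if it takes over 72 s, if anything falls off the work surface, if the arm or the gripper's body presses on something with over 40 N, if the wrist force passes 120 N, or if a joint passes its speed limit or range.

## Working session

There is one attempt and no reset: what is moved stays moved. The work goes in short steps, Python scripts to look and compute and a tool call to move; the robot and the scene stay as the last step left them, time stands still between calls to the robot, and variables do not carry over. Pictures are saved under pics/ and viewed, about 8 in all and at most 12, crops included, and the job is handed in when it is done.

Besides the shell and the picture viewer there is one more tool, called after "Request:" in YAML: its name, and indented under it one key for each argument. step_arm: Moves the arm, as the interface text tells. Its arguments: {"type":"object","properties":{"motion":{"type":"array"},"force":{"type":"number"}},"required":["motion"]}

```bash
ls; mkdir -p pics; cat > h.py <<'E'
import numpy as np, cv2
from workcell import env
def look(n,f=None):
    d=env.get_image(n)
    if f: cv2.imwrite('pics/'+f+'.png',d['image'][:,:,::-1])
    return d
def ray(d,u,v):
    K=np.array(d['mtx']);R=np.array(d['R']);t=np.array(d['t'])
    a=np.array([(u-K[0,2])/K[0,0],(v-K[1,2])/K[1,1]]);s=a.copy()
    for _ in range(20): s=a/(1+d['k1']*(s@s))
    return -R.T@t, R.T@np.array([s[0],s[1],1])
def onz(d,u,v,z):
    c,r=ray(d,u,v); return (c+r*(z-c[2])/r[2]).round(1)
def proj(d,X):
    K=np.array(d['mtx']);p=np.array(d['R'])@np.array(X,float)+np.array(d['t']);s=p[:2]/p[2];s=s*(1+d['k1']*(s@s))
    return (K[:2,:2]@s+K[:2,2]).round(1)
E
python3 - <<'E'
from h import *
import pickle
for n in('scene','top'):
    d=look(n,n+'0'); pickle.dump(d,open(n+'0.pkl','wb')); print(n,-np.array(d['R']).T@d['t'],d['k1'],np.array(d['mtx'])[0])
s=env.sense();print(s['tcp_pos'],s['ee_rot'],s['gripper_width'],s['ft_force'])
E
```

```text
pics
scene [1288.81101967 -305.22524077  810.16181254] -0.017907005190341312 [393.21150581   0.         318.20155916]
top [ 231.45412945  -40.58635989 1254.93609961] -0.07068631943096514 [446.03382086   0.         306.48511397]
[153.80488754 605.31363502 230.51489989] [ 1.24037292e-01  9.92277273e-01 -7.49150103e-04 -4.21015117e-05] 85.50948355357876 [-0.26802263  0.16354616 -0.09590765]
```

View pics/scene0.png

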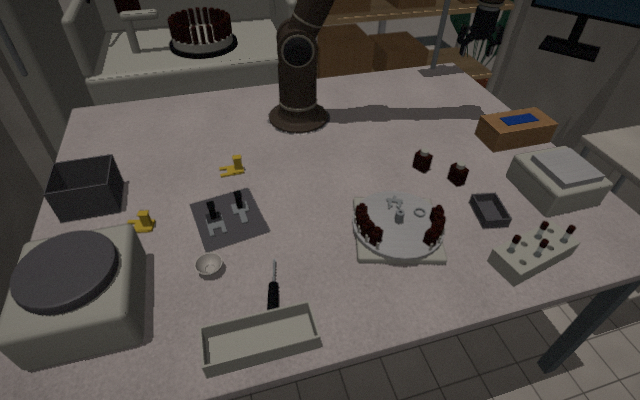

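View pics/top0.png

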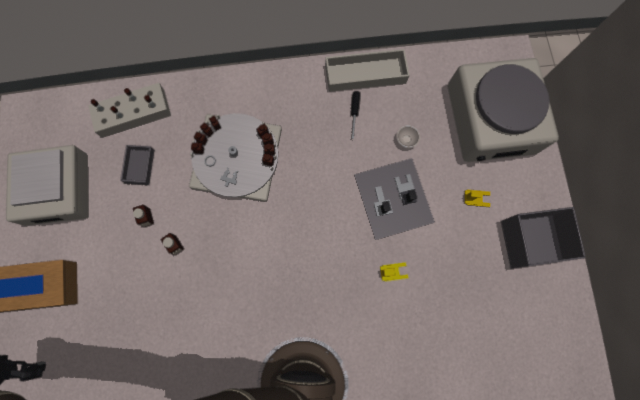

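Candidates for the fork: the two-pronged tool on the mat at top (405,189) or (383,203). The yellow look-alikes are at (478,198) and (394,271), and the bench equipment is irrelevant. Next is a close crop of the mat and turntable.

```bash
python3 - <<'E'
from h import *
a=cv2.imread('pics/top0.png');b=cv2.imread('pics/scene0.png')
def c(i,u,v,w,h): return cv2.resize(np.clip(i[v:v+h,u:u+w]*1.8,0,255).astype('uint8'),(400,300),interpolation=cv2.INTER_CUBIC)
cv2.imwrite('pics/c1.png',np.vstack([np.hstack([c(a,350,155,80,60),c(a,180,110,112,84)]),np.hstack([c(b,190,180,80,60),c(b,345,185,108,81)])]))
E
```

```text
(no output)
```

View pics/c1.png

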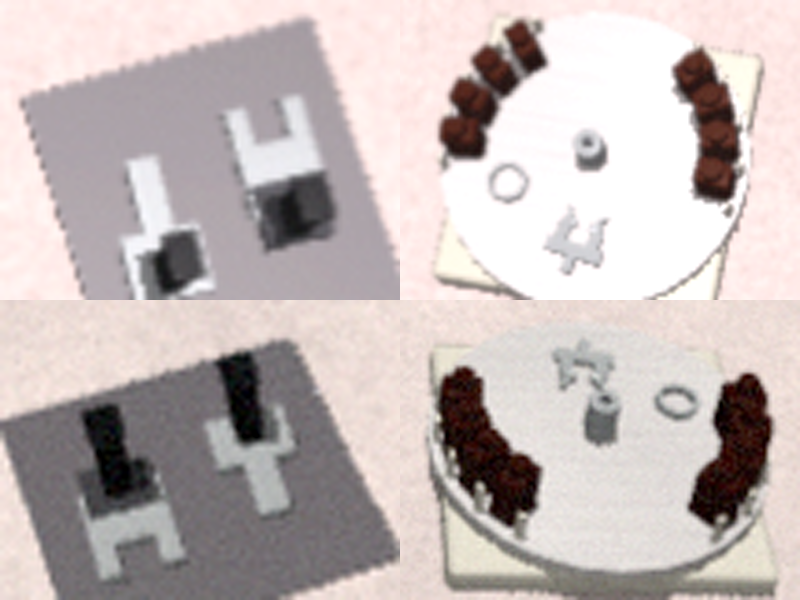

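The fork is the right-hand tool in the top view (two prongs, ends near (396,177) and (412,174)). The scraper is at (383,203). The clip lies near (229,176) and the spindle top is at about (233,149).

```bash
python3 - <<'E'
from h import *
import pickle
T=pickle.load(open('top0.pkl','rb'));S=pickle.load(open('scene0.pkl','rb'))
def P(d,pts,z):
    return np.array([onz(d,*p,z) for p in pts])
tf=lambda x,y:(350+x/5-.4,155+y/5-.4); tc=lambda x,y:(180+(x-400)/3.571-.36,110+y/3.571-.36)
sf=lambda x,y:(190+x/5-.4,180+(y-300)/5-.4); sc=lambda x,y:(345+(x-400)/3.704-.36,185+(y-300)/3.704-.36)
print('top fork prong L outer, R outer, sleeve-edge L,R, back L,R');print(P(T,[tf(226,113),tf(307,96)],9),P(T,[tf(245,192),tf(328,175)],11),P(T,[tf(264,250),tf(336,230)],7))
print('scene prong corners(outer)');print(P(S,[sf(185,560),sf(102,580)],9))
print('mat corners top',P(T,[tf(22,97),tf(308,17)],3))
print('spindle top',onz(T,*tc(591,137),77),onz(S,*sc(603,397),77))
print('clip tips,back corners,tail: top');print(P(T,[tc(570,207),tc(602,222),tc(547,238),tc(603,263),tc(568,273)],46))
# masks: dark handle, disc, clip
g=cv2.cvtColor(T['image'],cv2.COLOR_RGB2GRAY).astype(int)
np.set_printoptions(linewidth=250)
print(g[166:190,217:241])
d=cv2.cvtColor(T['image'],cv2.COLOR_RGB2GRAY)
print(g[172:206,392:418])
E
```

```text
top fork prong L outer, R outer, sleeve-edge L,R, back L,R
[[ 532.4 -334.2    9. ]
 [ 536.8 -382.9    9. ]] [[ 484.3 -336.9   11. ]
 [ 488.3 -386.3   11. ]] [[ 450.1 -343.1    7. ]
 [ 456.6 -386.4    7. ]]
scene prong corners(outer)
[[ 535.2 -333.1    9. ]
 [ 537.9 -377.7    9. ]]
mat corners top [[ 557.8 -218.9    3. ]
 [ 585.7 -393.5    3. ]]
spindle top [653.8 114.   77. ] [646.7 116.7  77. ]
clip tips,back corners,tail: top
[[609.  139.5  46. ]
 [593.6 115.4  46. ]
 [585.9 159.7  46. ]
 [560.2 117.6  46. ]
 [555.6 145.6  46. ]]
[[145 144 145 144 145 145 146 145 146 145 144 144 145 145 145 146 145 145 145 145 146 146 146 146]
 [143 143 144 144 144 144 144 144 144 140 132 140 144 147 146 146 147 147 148 147 146 146 147 146]
 [144 144 143 144 144 143 144 143 143 138 125 124 139 144 146 145 145 146 148 148 148 148 148 149]
 [146 145 145 145 144 145 145 144 143 139 125 126 140 144 144 145 146 146 146 146 146 147 147 148]
 [144 146 146 146 146 146 144 144 138 126 119 115 136 144 145 144 144 144 144 145 141 143 147 148]
 [144 144 145 144 144 145 144 138 125 119 118 123 131 142 145 146 1
[... 4753 characters left out ...]
  36  31  23  13  15  15  21  25  24  29  41  50  68  85]
 [ 95  96  95  95  96  96  95  95  91  75  49  54  47  34  27  18  15  13  13  17  29  44  51  55  68  85]
 [ 96  95  96  95  96  95  95  95  93  80  46  47  49  34  26  19  16  15  19  26  42  52  53  54  67  85]
 [ 95  96  96  95  95  96  96  96  94  83  54  47  48  33  30  28  27  31  34  43  49  52  53  64  84  92]
 [ 96  95  96  95  95  96  95  96  95  93  77  46  47  34  34  42  50  59  65  76  89  89  89  90  93  94]
 [ 97  95  95  95  95  95  95  95  95  94  80  48  48  51  55  75  89  90  92  92  94  94  94  93  94  93]
 [ 97  96  95  96  96  96  95  95  95  95  85  72  88  90  91  93  95  94  94  94  95  94  94  94  94  95]]
```

```bash
python3 - <<'E'
from h import *
import pickle
T=pickle.load(open('top0.pkl','rb'));S=pickle.load(open('scene0.pkl','rb'))
f=lambda *p:onz(T,*p,46)[:2]
A,B,C,D=f(227.,166.8),f(237.4,170.8),f(219.6,178.7),f(235.6,182.8); t=f(226.1,185.8)
print(A,B,C,D,t,'widths',np.linalg.norm(A-B),np.linalg.norm(C-D),'len',np.linalg.norm((A+B)/2-(C+D)/2))
m,b=(A+B)/2,(C+D)/2; print('mouth',m,'back',b,'ang',np.degrees(np.arctan2(*(m-b)[::-1])), np.degrees(np.arctan2(*(C-D)[::-1]))-90)
# spindle: two view triangulation & disc ellipse
def tri(p,q):
    c1,r1=ray(T,*p);c2,r2=ray(S,*q);r1/=np.linalg.norm(r1);r2/=np.linalg.norm(r2)
    k=np.linalg.lstsq(np.c_[r1,-r2],c2-c1,rcond=None)[0];a,b=c1+k[0]*r1,c2+k[1]*r2;return ((a+b)/2).round(1),np.linalg.norm(a-b).round(1)
g=cv2.cvtColor(T['image'],cv2.COLOR_RGB2GRAY);h=cv2.cvtColor(S['image'],cv2.COLOR_RGB2GRAY)
np.set_printoptions(linewidth=250)
print(g[140:160,225:243]);print(h[202:228,392:408]);print(h[186:206,205:222])
print('cap top by top',onz(T,411.8,194,58),'ring',onz(T,180+109/3.571,110+182/3.571,48))
E
```

```text
[611.4 140. ] [596.1 111.8] [579.3 163.7] [561.9 119.9] [556.6 147.2] widths 32.08317315977332 47.12960852797313 len 36.765914921296414
mouth [603.75 125.9 ] back [570.6 141.8] ang -25.624146687080135 -21.665958723290203
[[143 144 144 144 144 144 144 144 145 145 145 145 145 146 146 146 146 147]
 [143 143 143 143 143 144 144 145 144 145 145 145 145 146 147 147 147 148]
 [142 143 143 144 144 144 144 144 144 145 145 144 145 146 147 146 147 147]
 [141 141 141 142 142 143 143 144 145 145 145 145 146 145 145 147 147 147]
 [141 142 142 142 142 141 142 142 143 143 143 145 146 146 147 148 148 147]
 [144 143 144 143 143 142 141 141 140 141 142 142 143 145 145 145 146 147]
 [143 143 144 143 142 134 125 124 128 132 140 144 143 144 144 144 145 144]
 [142 143 143 142 132 122 116 113 118 121 130 140 145 146 145 145 144 145]
 [142 141 141 134 122 113  97  88 101 115 122 123 141 145 146 146 147 147]
 [142 142 141 128 117 105  77  64  85 113 120 103 134 146 148 149 148 148]
 [143 143 142 127 118 111  79  65  76 113 121  94 109 138 145 147 148 148]
 [144 144 143 131 119 116 109 109 113 123 117  81  87 
[... 3148 characters left out ...]
129 126 128 132 122 115 115 106  86  83  64  61  60  61  63  61  61]
 [125 115 118 113  97  85  71  63  62  61  58  59  64  63  65  59  61]
 [107  86  85  67  62  64  63  61  62  65  66  63  64  61  64  64  63]
 [ 61  61  63  58  57  57  50  53  56  62  61  61  59  63  62  63  61]
 [ 64  56  50  51  31  29  15  16  34  65  65  62  65  62  64  62  62]
 [ 58  37  20  17   9   1   9  16  21  61  62  60  60  60  61  65  60]
 [ 60  33   8   8  14   9   8   7  21  46  61  67  63  61  63  64  62]
 [ 57  44   0  10   7  11  11  13  12  37  63  63  64  66  64  61  63]
 [ 64  54  18   4  11   8   6   5  13  24  59  62  64  61  62  61  62]]
cap top by top [ 467.4 -361.7   58. ] ring [633.8 184.9  48. ]
```

```bash
cat >> h.py <<'E'
def tri(T,p,S,q):
    c1,r1=ray(T,*p);c2,r2=ray(S,*q);r1/=np.linalg.norm(r1);r2/=np.linalg.norm(r2)
    k=np.linalg.lstsq(np.c_[r1,-r2],c2-c1,rcond=None)[0];a,b=c1+k[0]*r1,c2+k[1]*r2;return ((a+b)/2).round(1),np.linalg.norm(a-b).round(1)
E
python3 - <<'E'
from h import *
import pickle
T=pickle.load(open('top0.pkl','rb'));S=pickle.load(open('scene0.pkl','rb'))
print('spindle',tri(T,(232.1,149.4),S,(399.7,211.8)),onz(T,232.1,149.4,77),onz(S,399.7,211.8,77))
# clip points in scene for cross-check
for n,p in dict(tipA=(611.4,140,46),tipB=(596.1,111.8,46),bl=(579.3,163.7,46),br=(561.9,119.9,46),tail=(556.6,147.2,46),cap=(467,-362,58),prong=(536,-357,9)).items(): print(n,proj(S,p))
g=cv2.cvtColor(S['image'],cv2.COLOR_RGB2GRAY)
np.set_printoptions(linewidth=250)
print(g[192:212,382:408])
# disc ellipse fit: rim points by ray to z=40 from bright disc mask
for d,n in((T,'T'),(S,'S')):
    hsv=cv2.cvtColor(d['image'],cv2.COLOR_RGB2HSV); print(n,[hsv[int(v),int(u)] for u,v in ([(245,130),(225,195),(197,185)] if n=='T' else [(400,240),(360,225),(360,255)])])
E
```

```text
spindle (array([650. , 116.6,  76.6]), np.float64(1.2)) [650.1 117.1  77. ] [650.2 115.8  77. ]
tipA [400.  208.4]
tipB [388.4 206.6]
bl [402.8 199.2]
br [386.2 198. ]
tail [394.2 195. ]
cap [210.5 203.8]
prong [217.7 233.6]
[[126 121 125 122 122 121 123 123 121 124 122 121 124 125 123 127 123 124 123 127 127 126 122 128 125 124]
 [121 124 123 121 120 121 120 120 121 120 119 120 119 120 123 121 122 124 122 120 124 124 124 123 124 123]
 [120 121 119 121 121 119 119 122 119 122 120 119 119 122 119 117 120 118 119 122 118 120 121 122 121 119]
 [121 118 121 124 121 122 122 122 121 120 121 116 108 117 120 121 122 118 122 124 122 124 120 123 123 125]
 [122 122 122 124 120 123 122 123 120 122 120 105 102 105 113 120 121 121 123 121 122 124 122 123 124 122]
 [119 124 124 121 123 116 119 118 120 123 112  98 103 102 112 121 123 125 125 121 126 124 120 122 122 123]
 [123 123 121 117 113 103 102 104 105 113 106  95 103 105 115 115 118 116 119 120 121 123 123 124 124 120]
 [123 120 118 114  97  96 103 101 100 101 100 104 101 104 106 105 106 108 112 111 118 122 125 123 122 124]
 [118 120 120 116  
[... 793 characters left out ...]
67  81  92 103 122 125 125 124 125 121 121]
 [126 122 123 123 118 112  80  75 106 124 121 120 124 120 114  89  69  86 116 118 122 123 123 123 122 125]
 [123 125 120 121 125 116 103  98 120 120 122 123 123 125 121 108  90  85 100 110 113 116 122 120 124 123]
 [124 124 123 124 124 123 124 122 123 124 123 123 119 118 111 107 104  92  88  92 105 113 120 123 121 123]
 [123 124 123 124 124 125 126 123 123 123 123 121 124 112  99 105  91  62  40  63  96 100 114 125 125 123]]
T [array([  0,  10, 151], dtype=uint8), array([  0,  10, 146], dtype=uint8), array([ 16,  26, 147], dtype=uint8)]
S [array([ 12,  10, 125], dtype=uint8), array([175, 170,  18], dtype=uint8), array([ 23,  25, 131], dtype=uint8)]
```

```bash
cat >> h.py <<'E'
from scipy.spatial.transform import Rotation as Ro
def plan(*tg):
    """targets (x,y,z,jaw angle deg) -> shift along tool axes (m), spin"""
    s=env.sense();R=Ro.from_quat(s['ee_rot']).as_matrix();p=np.array(s['tcp_pos'])
    a=np.degrees(np.arctan2(R[1,1],R[0,1]))
    print('t',round(s['t'],2),'tcp',p.round(2),'jaw',a.round(2),'tilt',R[:2,2].round(4),'w',round(s['gripper_width'],1),'F',np.round(s['ft_force'],1))
    for t in tg: print(t,((np.array(t[:3])-p)@R/1000).round(4),round(((a-t[3]+90)%180)-90,1))
E
python3 -c "
from h import *
plan((500,300,200,40),(540,100,180,20),(466,-362,150,3.5))"
```

```text
t 0.1 tcp [153.8  605.31 230.51] jaw 75.75 tilt [-0.0003 -0.0015] w 85.5 F [-0.3  0.2 -0.1]
(500, 300, 200, 40) [-0.4107 -0.2107  0.0309] 35.7
(540, 100, 180, 20) [-0.4987 -0.3946  0.0512] 55.7
(466, -362, 150, 3.5) [-0.5407 -0.8606  0.0819] 72.2
```

Request:
step_arm:
  motion:
    - [-0.05,-0.026,0.004,5,-1]
    - [-0.1,-0.053,0.008,10,-1]
    - [-0.155,-0.08,0.012,15,-1]
    - [-0.205,-0.105,0.016,20,-1]
    - [-0.257,-0.132,0.02,25,-1]
    - [-0.31,-0.158,0.024,29,-1]
    - [-0.36,-0.184,0.028,33,-1]
    - [-0.411,-0.211,0.031,36,-1]

```text
t: 1.1
tcp_pos: [501.2, 298.8, 199.9]
ee_rot: [0.425, 0.905, -0.0, -0.0]
ft_force: [-0.0, 0.0, 0.2]
gripper_width: 85.2
```

```bash
python3 -c "
from h import *
plan((540,100,180,20),(530,-130,165,10),(466,-362,150,3.5))"
```

```text
t 1.1 tcp [501.2  298.76 199.93] jaw 39.66 tilt [-0.0004 -0.0001] w 85.2 F [-0.   0.   0.2]
(540, 100, 180, 20) [-0.1778 -0.097   0.0199] 19.7
(530, -130, 165, 10) [-0.3485 -0.2515  0.035 ] 29.7
(466, -362, 150, 3.5) [-0.4862 -0.4488  0.05  ] 36.2
```

Request:
step_arm:
  motion:
    - [-0.044,-0.024,0.005,5,-1]
    - [-0.09,-0.049,0.01,10,-1]
    - [-0.134,-0.073,0.015,15,-1]
    - [-0.178,-0.097,0.02,20,-1]
    - [-0.22,-0.135,0.024,22,-1]
    - [-0.263,-0.174,0.028,25,-1]
    - [-0.306,-0.212,0.032,27,-1]
    - [-0.348,-0.251,0.035,30,-1]

```text
t: 2.1
tcp_pos: [529.4, -129.6, 165.0]
ee_rot: [0.645, 0.764, 0.0, -0.0]
ft_force: [0.7, 0.7, -0.4]
gripper_width: 85.5
```

Request:
step_arm:
  motion:
    - [-0.016,-0.057,0.003,2,-1]
    - [-0.033,-0.114,0.006,4,-1]
    - [-0.05,-0.17,0.01,6,-1]

```text
t: 2.48
tcp_pos: [368.7, -206.8, 154.9]
ee_rot: [0.684, 0.729, -0.0, -0.0]
ft_force: [0.5, -0.6, 1.3]
gripper_width: 85.4
```

```bash
python3 -c "
from h import *
plan((466,-362,110,3.5))"
```

```text
t 2.48 tcp [ 368.75 -206.81  154.93] jaw 3.66 tilt [-0.0004  0.0001] w 85.4 F [ 0.5 -0.6  1.3]
(466, -362, 110, 3.5) [-0.1611  0.0872  0.0449] 0.2
```

Request:
step_arm:
  motion:
    - [-0.054,0.029,0.01,0,-1]
    - [-0.107,0.058,0.02,0,-1]
    - [-0.161,0.087,0.03,0,-1]
    - [-0.161,0.087,0.03,0,-1]

```text
t: 2.98
tcp_pos: [468.2, -364.6, 123.2]
ee_rot: [0.685, 0.729, -0.002, -0.0]
ft_force: [-0.1, 1.6, -0.3]
gripper_width: 85.5
```

```bash
python3 - <<'E'
from h import *
plan((466,-362,17,3.5))
S=look('scene','s1');T=look('top')
c=lambda d,u,v:cv2.resize(np.clip(d['image'][v:v+75,u:u+100,::-1]*1.8,0,255).astype('uint8'),(400,300),interpolation=cv2.INTER_CUBIC)
cv2.imwrite('pics/c2.png',np.hstack([c(S,170,165),c(T,345,150)]))
E
```

```text
t 2.98 tcp [ 468.22 -364.58  123.15] jaw 3.59 tilt [-0.0029 -0.002 ] w 85.5 F [-0.1  1.6 -0.3]
(466, -362, 17, 3.5) [ 0.0029 -0.0017  0.1062] 0.1
```

View pics/c2.png

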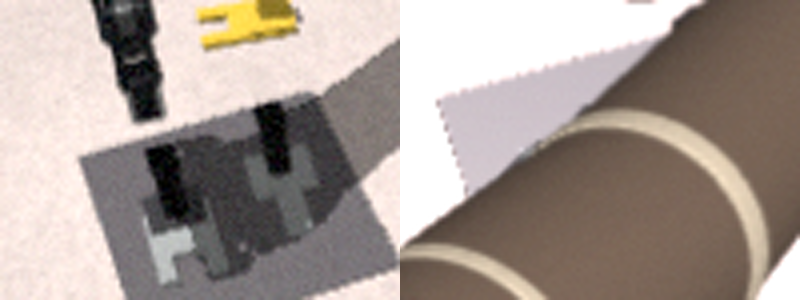

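The fork's handle is at scene (212,208) and the gripper's front finger is above it at (207,194). The arm hides the top view. I'm descending.

Request:
step_arm:
  motion:
    - [0,0,0.03,0,-1]
    - [0,0,0.06,0,-1]
    - [0,0,0.08,0,-1]
    - [0,0,0.08,0,-1]

```text
t: 3.58
tcp_pos: [467.4, -359.7, 44.5]
ee_rot: [0.683, 0.73, -0.0, -0.001]
ft_force: [-1.7, 0.5, 0.0]
gripper_width: 85.3
```

```bash
python3 - <<'E'
from h import *
plan((466,-362,17,3.5))
S=look('scene')
cv2.imwrite('pics/c3.png',cv2.resize(np.clip(S['image'][165:240,170:270,::-1]*1.8,0,255).astype('uint8'),(600,450),interpolation=cv2.INTER_CUBIC))
E
```

```text
t 3.58 tcp [ 467.37 -359.71   44.52] jaw 3.78 tilt [-0.0017  0.0016] w 85.3 F [-1.7  0.5  0. ]
(466, -362, 17, 3.5) [-0.0022 -0.0015  0.0275] 0.3
```

View pics/c3.png

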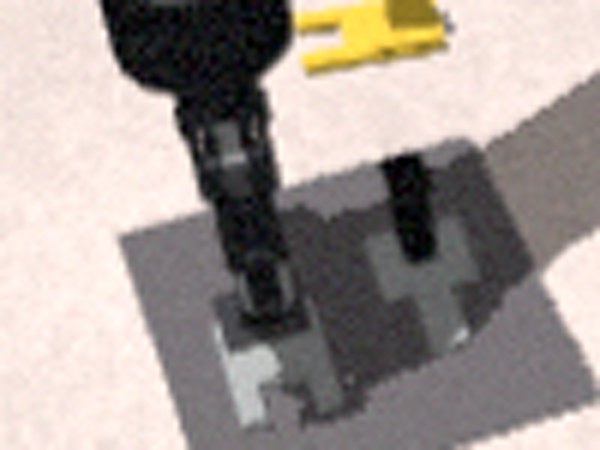

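The front finger lines up with the handle's middle at crop (262,285), so I'm going down and gripping.

Request:
step_arm:
  motion:
    - [0,0,0.014,0,-1]
    - [0,0,0.027,0,-1]
    - [0,0,0.027,0,-1]

```text
t: 4.0
tcp_pos: [467.4, -360.5, 17.1]
ee_rot: [0.684, 0.73, -0.0, -0.001]
ft_force: [-0.7, -0.3, 0.2]
gripper_width: 85.5
```

Request:
step_arm:
  motion:
    - [0,0,0,0,1]
    - [0,0,0,0,1]
    - [0,0,0,0,1]
    - [0,0,0,0,1]
    - [0,0,0,0,1]
    - [0,0,0,0,1]
  force: 60

```text
t: 4.75
tcp_pos: [468.4, -361.3, 18.7]
ee_rot: [0.684, 0.73, 0.0, 0.0]
ft_force: [0.2, 0.9, 5.4]
gripper_width: 23.3
```

Request:
step_arm:
  motion:
    - [0,0,0,0,1]
    - [0,0,0,0,1]
    - [0,0,0,0,1]
    - [0,0,0,0,1]
  force: 90

```text
t: 5.25
tcp_pos: [468.4, -361.3, 18.8]
ee_rot: [0.684, 0.73, 0.0, 0.0]
ft_force: [-0.0, 0.2, 5.9]
gripper_width: 22.9
```

```bash
python3 - <<'E'
from h import *
plan((466,-362,150,3.5))
E
```

```text
t 5.25 tcp [ 468.37 -361.33   18.81] jaw 3.74 tilt [ 0.0008 -0.0004] w 22.9 F [-0.   0.2  5.9]
(466, -362, 150, 3.5) [-0.0006 -0.0023 -0.1312] 0.2
```

Request:
step_arm:
  motion:
    - [0,0,-0.03,0,1]
    - [0,0,-0.07,0,1]
    - [0,0,-0.11,0,1]
    - [0,0,-0.13,0,1]
    - [0,0,-0.13,0,1]

```text
t: 5.88
tcp_pos: [468.6, -361.3, 149.3]
ee_rot: [0.684, 0.73, 0.0, 0.001]
ft_force: [-0.3, 0.5, -1.7]
gripper_width: 22.9
```

```bash
python3 - <<'E'
from h import *
plan((490,100,135,-10),(492,176,130,-23.5))
E
```

```text
t 5.88 tcp [ 468.63 -361.3   149.25] jaw 3.76 tilt [ 0.0021 -0.0009] w 22.9 F [-0.3  0.5 -1.7]
(490, 100, 135, -10) [0.4589 0.0515 0.0139] 13.8
(492, 176, 130, -23.5) [0.5346 0.0585 0.0188] 27.3
```

Request:
step_arm:
  motion:
    - [0.055,0.006,0.002,2,1]
    - [0.115,0.012,0.004,4,1]
    - [0.17,0.018,0.006,7,1]
    - [0.23,0.025,0.008,10,1]
    - [0.29,0.031,0.01,13,1]
    - [0.35,0.038,0.012,16,1]
    - [0.41,0.044,0.014,19,1]
    - [0.46,0.05,0.015,23,1]

```text
t: 6.88
tcp_pos: [486.6, 103.7, 131.8]
ee_rot: [0.816, 0.579, -0.001, -0.0]
ft_force: [0.4, 0.0, -1.3]
gripper_width: 22.6
```

```bash
python3 - <<'E'
from h import *
plan((492,176,110,-23.5))
E
```

```text
t 6.88 tcp [486.63 103.7  131.82] jaw -19.29 tilt [-0.002  -0.0006] w 22.6 F [ 0.4  0.  -1.3]
(492, 176, 110, -23.5) [ 0.07   -0.0188  0.0218] 4.2
```

Request:
step_arm:
  motion:
    - [0.035,-0.009,0.01,2,1]
    - [0.07,-0.019,0.02,4.2,1]
    - [0.07,-0.019,0.04,4.2,1]
    - [0.07,-0.019,0.057,4.2,1]
    - [0.07,-0.019,0.057,4.2,1]
    - [0.07,-0.019,0.057,4.2,1]

```text
t: 7.62
tcp_pos: [493.3, 172.8, 76.4]
ee_rot: [0.836, 0.548, -0.0, 0.0]
ft_force: [-0.4, -0.2, -1.7]
gripper_width: 22.7
```

```bash
python3 - <<'E'
from h import *
import pickle
plan((492,176,57,-23.5))
S=look('scene');T=look('top');pickle.dump((T,S),open('p4.pkl','wb'))
c=lambda d,u,v:cv2.resize(np.clip(d['image'][v:v+60,u:u+80,::-1]*1.8,0,255).astype('uint8'),(400,300),interpolation=cv2.INTER_CUBIC)
cv2.imwrite('pics/c4.png',np.hstack([c(S,350,165),c(T,190,140)]))
E
```

```text
t 7.62 tcp [493.28 172.81  76.4 ] jaw -23.54 tilt [ 0.     -0.0003] w 22.7 F [-0.4 -0.2 -1.7]
(492, 176, 57, -23.5) [ 0.0024 -0.0024  0.0194] -0.0
```

View pics/c4.png

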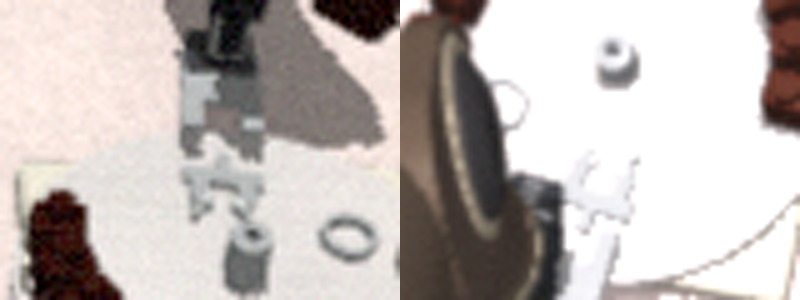

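```bash
python3 - <<'E'
from h import *
import pickle
T,S=pickle.load(open('p4.pkl','rb'))
o=np.array([493.28,172.81]);a=np.radians(-23.5);u=np.array([np.cos(a),np.sin(a)]);n=np.array([-u[1],u[0]])
for r in (62,68,74):
  for w in (-23,-11,11,23):
    p=o+r*u+w*n; q=proj(S,[*p,66.6]); k=proj(T,[*p,66.6]); print(r,w,'scene crop',(q-[350,165])*5+2,'top crop',(k-[190,140])*5+2+[400,0])
g=cv2.cvtColor(S['image'],cv2.COLOR_RGB2GRAY)
np.set_printoptions(linewidth=250)
print(g[185:204,383:408])
E
```

```text
62 -23 scene crop [184.5 114. ] top crop [614.5 245. ]
62 -11 scene crop [205.5 116. ] top crop [594. 239.]
62 11 scene crop [244.5 120. ] top crop [556.5 228. ]
62 23 scene crop [265.5 122. ] top crop [536. 222.]
68 -23 scene crop [184.5 121. ] top crop [618. 235.]
68 -11 scene crop [206. 123.] top crop [597.5 229. ]
68 11 scene crop [244.5 127. ] top crop [560. 218.]
68 23 scene crop [266. 129.] top crop [539.5 212. ]
74 -23 scene crop [184.5 128. ] top crop [621.5 224.5]
74 -11 scene crop [206. 130.] top crop [601.  218.5]
74 11 scene crop [245. 134.] top crop [563.5 208. ]
74 23 scene crop [266.5 136. ] top crop [543. 202.]
[[132 128 118 101 108 106 106  91  64  67  63  53  54  54  52  55  55  56  53  63  68  70  68  68  68]
 [132 129 118 103 104 105 102  92  64  62  61  59  58  56  59  51  58  55  55  59  67  68  68  68  66]
 [127 131 118 100 106 104 105  96  66  66  66  66  66  66  63  56  56  52  55  60  68  70  68  66  69]
 [130 127 117  95 104 102 106  93  69  67  68  69  71  66  64  70  78  78  76  74  68  65  68  68  69]
 [125 127 114  90  95  97  95  90  69  66  68  72  6
[... 793 characters left out ...]
 122 124 126 123 117 104 104 108 120 126 117 107 117  92 107 127 126 129 126 128]
 [124 127 124 113 108 111 113 113 113 111 100 104 108 116 121 126 124 126 126 126 126 126 128 123 126]
 [126 127 119 101 100 105 103 104 106 104 107 105 103 110 111 115 113 117 117 122 124 127 125 128 128]
 [123 124 119 100  89  99 108 104 106  99  99 100 103 103 103 104 104 105 104 111 124 124 125 126 130]
 [126 127 123 103  81  89 106 104  97  73  79  86  85  95 100 106 105 103 101 109 123 129 129 127 129]
 [124 128 126 124 107  97 103 102 102  80  82  77  75  69  82 105 104 101  89  95 126 129 130 129 129]
 [127 125 129 125 114  93 105 103 117 116 115 114 107  93  83 100 104 102  89  93 120 124 127 127 126]]
```

The picture shows the prongs at crop (190,124) and (253,128), straddling the clip's tail at (222,160). Reach comes out at about 69 mm. I'm lowering with a small sideways correction.

Request:
step_arm:
  motion:
    - [0.001,0,0.005,0,1]
    - [0.0024,0,0.01,0,1]
    - [0.0024,0,0.015,0,1]
    - [0.0024,0,0.0195,0,1]
    - [0.0024,0,0.0195,0,1]
    - [0.0024,0,0.0195,0,1]

```text
t: 8.48
tcp_pos: [494.1, 175.7, 56.8]
ee_rot: [0.836, 0.549, -0.0, 0.0]
ft_force: [0.1, -0.6, -0.4]
gripper_width: 23.0
```

```bash
python3 - <<'E'
from h import *
import pickle
plan()
S=look('scene');T=look('top');pickle.dump((T,S),open('p5.pkl','wb'))
c=lambda d,u,v:cv2.resize(np.clip(d['image'][v:v+45,u:u+60,::-1]*1.8,0,255).astype('uint8'),(400,300),interpolation=cv2.INTER_CUBIC)
cv2.imwrite('pics/c5.png',np.hstack([c(S,365,175),c(T,205,145)]))
E
```

```text
t 8.47 tcp [494.06 175.74  56.8 ] jaw -23.46 tilt [ 0.     -0.0001] w 23.0 F [ 0.1 -0.6 -0.4]
```

View pics/c5.png

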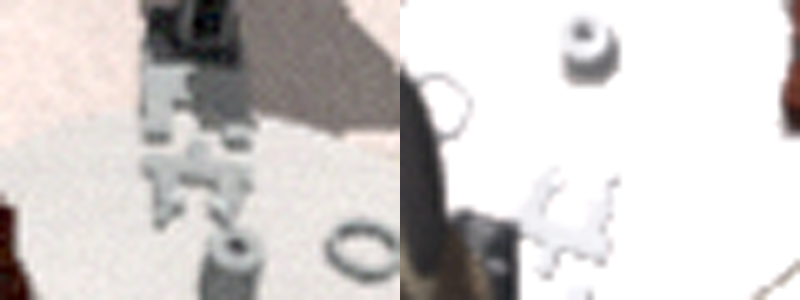

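The prong ends are at crop (157,135) and (238,142), level with the back edge and centred on the tail at (195,143) to within about 1 mm. Next I work out the push arc.

```bash
cat >> h.py <<'E'
SP=np.array([650,116.6])
def U(a): a=np.radians(a);return np.array([np.cos(a),np.sin(a)])
def arc(s,reach=69):
    cs=np.array([588.4,133.7])
    th=np.linspace(-23.5,-23.5+13.5*s,50); c=cs+51.2*s*np.mean([U(a) for a in th],axis=0)
    return (*(c-(19+reach)*U(th[-1])).round(1),57,th[-1].round(1))
E
python3 -c "
from h import *
plan(*[arc(s) for s in np.linspace(0,1,9)])"
```

```text
t 8.57 tcp [494.13 175.8   56.93] jaw -23.46 tilt [0.0003 0.0002] w 22.7 F [ 0.2 -0.1 -0.3]
(np.float64(507.7), np.float64(168.8), 57, np.float64(-23.5)) [-0.001   0.0152 -0.0001] 0.0
(np.float64(512.6), np.float64(163.9), 57, np.float64(-21.8)) [-0.0036  0.0217 -0.0001] -1.7
(np.float64(517.7), np.float64(159.2), 57, np.float64(-20.1)) [-0.0058  0.0282 -0.0001] -3.4
(np.float64(522.8), np.float64(154.7), 57, np.float64(-18.4)) [-0.0079  0.0347 -0.0001] -5.1
(np.float64(528.2), np.float64(150.3), 57, np.float64(-16.8)) [-0.0098  0.0414 -0.0001] -6.7
(np.float64(533.6), np.float64(146.0), 57, np.float64(-15.1)) [-0.0116  0.0481 -0.0001] -8.4
(np.float64(539.2), np.float64(141.9), 57, np.float64(-13.4)) [-0.0132  0.0548 -0.0001] -10.1
(np.float64(544.9), np.float64(138.0), 57, np.float64(-11.7)) [-0.0145  0.0616 -0.0001] -11.8
(np.float64(550.6), np.float64(134.3), 57, np.float64(-10.0)) [-0.0156  0.0683 -0.0001] -13.5
```

Request:
step_arm:
  motion:
    - [0,0.004,-0.0002,0,1]
    - [0,0.008,-0.0002,0,1]
    - [-0.001,0.0115,-0.0002,0,1]
    - [-0.001,0.0152,-0.0002,0,1]
    - [-0.0036,0.0217,-0.0002,-1.7,1]
    - [-0.0058,0.0282,-0.0002,-3.4,1]
    - [-0.0079,0.0347,-0.0002,-5.1,1]
    - [-0.0098,0.0414,-0.0002,-6.7,1]

```text
t: 9.57
tcp_pos: [528.4, 149.9, 57.0]
ee_rot: [0.802, 0.597, -0.0, -0.0]
ft_force: [0.3, 0.4, -1.8]
gripper_width: 23.0
```

```bash
python3 - <<'E'
from h import *
import pickle
plan(*[arc(s) for s in (.625,.75,.875,1)])
S=look('scene');T=look('top');pickle.dump((T,S),open('p6.pkl','wb'))
c=lambda d,u,v:cv2.resize(np.clip(d['image'][v:v+45,u:u+60,::-1]*1.8,0,255).astype('uint8'),(400,300),interpolation=cv2.INTER_CUBIC)
cv2.imwrite('pics/c6.png',np.hstack([c(S,365,180),c(T,205,140)]))
E
```

```text
t 9.57 tcp [528.44 149.88  56.98] jaw -16.66 tilt [-0.0001  0.    ] w 23.0 F [ 0.3  0.4 -1.8]
(np.float64(533.6), np.float64(146.0), 57, np.float64(-15.1)) [-0.0022  0.0061 -0.    ] -1.6
(np.float64(539.2), np.float64(141.9), 57, np.float64(-13.4)) [-0.0046  0.0126 -0.    ] -3.3
(np.float64(544.9), np.float64(138.0), 57, np.float64(-11.7)) [-0.0067  0.0192 -0.    ] -5.0
(np.float64(550.6), np.float64(134.3), 57, np.float64(-10.0)) [-0.0086  0.0257 -0.    ] -6.7
```

View pics/c6.png

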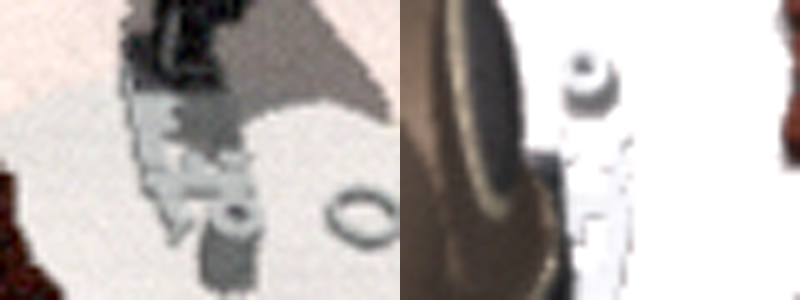

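```bash
python3 - <<'E'
from h import *
import pickle
T,S=pickle.load(open('p6.pkl','rb'))
th=-16.7;o=np.array([528.44,149.88]);u=U(th);n=U(th+90)
for r in(66,69,72):
  c=o+(19+r)*u;d=SP-c
  print(r,'clip',c.round(1),'to spindle along/lat',(d@u).round(1),(d@n).round(1),
   {k:(( proj(S,[*(c+x*u+w*n),46])-[365,180])*6.667+3).round() for k,(x,w) in dict(tipR=(20,-15),backR=(-19,-23),backL=(-19,23)).items()})
E
```

```text
66 clip [609.9 125.5] to spindle along/lat 41.0 3.1 {'tipR': array([173., 230.]), 'backR': array([142., 164.]), 'backL': array([251., 166.])}
69 clip [612.7 124.6] to spindle along/lat 38.0 3.1 {'tipR': array([174., 236.]), 'backR': array([143., 169.]), 'backL': array([252., 170.])}
72 clip [615.6 123.7] to spindle along/lat 35.0 3.1 {'tipR': array([175., 241.]), 'backR': array([144., 174.]), 'backL': array([254., 176.])}
```

The clip sits square on both prongs, with its visible tip at crop (178,236) against a predicted (174,236). Continuing the arc.

Request:
step_arm:
  motion:
    - [-0.0011,0.003,0,-0.8,1]
    - [-0.0022,0.0061,0,-1.6,1]
    - [-0.0034,0.0094,0,-2.5,1]
    - [-0.0046,0.0126,0,-3.3,1]
    - [-0.0057,0.0159,0,-4.2,1]
    - [-0.0067,0.0192,0,-5,1]
    - [-0.0077,0.0225,0,-5.8,1]
    - [-0.0085,0.0245,0,-6.7,1]

```text
t: 10.68
tcp_pos: [549.3, 134.9, 57.0]
ee_rot: [0.766, 0.643, 0.0, 0.0]
ft_force: [-0.8, -0.6, -1.7]
gripper_width: 23.0
```

```bash
python3 - <<'E'
from h import *
import pickle
plan((*(SP-88*U(-10)),57,-10))
S=look('scene');T=look('top');pickle.dump((T,S),open('p7.pkl','wb'))
c=lambda d,u,v:cv2.resize(np.clip(d['image'][v:v+45,u:u+60,::-1]*1.8,0,255).astype('uint8'),(400,300),interpolation=cv2.INTER_CUBIC)
cv2.imwrite('pics/c7.png',np.hstack([c(S,365,180),c(T,205,140)]))
E
```

```text
t 10.68 tcp [549.33 134.93  56.99] jaw -10.01 tilt [ 0.0001 -0.    ] w 23.0 F [-0.8 -0.6 -1.7]
(np.float64(563.3369177349257), np.float64(131.88103963468987), 57, -10) [-0.0006  0.0143 -0.    ] -0.0
```

View pics/c7.png

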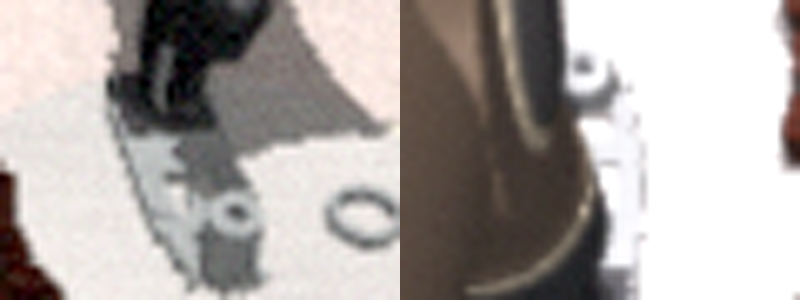

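The clip's mouth straddles the spindle foot, with tips at crop (190,285) and (255,285). I'm now pushing in small steps and watching force.

Request:
step_arm:
  motion:
    - [0,0.001,0,0,1]
    - [0,0.002,0,0,1]
    - [0,0.003,0,0,1]
    - [0,0.003,0,0,1]

```text
t: 11.28
tcp_pos: [551.8, 134.6, 56.9]
ee_rot: [0.766, 0.642, -0.0, -0.0]
ft_force: [-1.5, -0.9, -0.8]
gripper_width: 22.6
```

Request:
step_arm:
  motion:
    - [0,0.001,0,0,1]
    - [0,0.002,0,0,1]

```text
t: 11.52
tcp_pos: [552.3, 134.5, 56.6]
ee_rot: [0.766, 0.643, -0.001, -0.001]
ft_force: [-7.0, 0.9, 2.1]
gripper_width: 22.6
```

Request:
step_arm:
  motion:
    - [0,0.001,0,0,1]
    - [0,0.002,0,0,1]

```text
t: 11.78
tcp_pos: [553.3, 134.4, 56.4]
ee_rot: [0.766, 0.643, -0.002, -0.002]
ft_force: [-10.5, 0.9, 2.7]
gripper_width: 22.8
```

Request:
step_arm:
  motion:
    - [0,0.001,0,0,1]
    - [0,0.001,0,0,1]

```text
t: 12.02
tcp_pos: [554.3, 134.2, 56.3]
ee_rot: [0.766, 0.643, -0.002, -0.002]
ft_force: [-8.0, 1.2, 2.0]
gripper_width: 22.7
```

Request:
step_arm:
  motion:
    - [0,0.001,0,0,1]
    - [0,0.001,0,0,1]

```text
t: 12.28
tcp_pos: [555.5, 134.0, 56.4]
ee_rot: [0.766, 0.643, -0.002, -0.002]
ft_force: [-8.3, 0.8, 1.2]
gripper_width: 22.7
```

Request:
step_arm:
  motion:
    - [0,0.001,0,0,1]
    - [0,0.001,0,0,1]

```text
t: 12.52
tcp_pos: [557.5, 133.6, 56.5]
ee_rot: [0.766, 0.643, -0.001, -0.001]
ft_force: [-3.4, 1.0, -1.4]
gripper_width: 22.8
```

Request:
step_arm:
  motion:
    - [0,0.001,0,0,1]
    - [0,0.001,0,0,1]

```text
t: 12.78
tcp_pos: [561.1, 133.1, 57.3]
ee_rot: [0.766, 0.642, 0.001, 0.001]
ft_force: [-0.1, 0.1, -1.6]
gripper_width: 22.8
```

Request:
step_arm:
  motion:
    - [0,0.001,0,0,1]
    - [0,0.001,0,0,1]

```text
t: 13.02
tcp_pos: [561.6, 132.9, 57.2]
ee_rot: [0.766, 0.642, 0.0, 0.0]
ft_force: [-0.3, 0.7, -0.8]
gripper_width: 22.9
```

Request:
step_arm:
  motion:
    - [0,0.001,0,0,1]
    - [0,0.001,0,0,1]

```text
t: 13.28
tcp_pos: [562.1, 132.8, 57.0]
ee_rot: [0.766, 0.642, 0.0, 0.0]
ft_force: [-0.0, -0.0, -1.8]
gripper_width: 22.9
```

Request:
step_arm:
  motion:
    - [0,0.0007,0,0,1]
    - [0,0.0007,0,0,1]

```text
t: 13.52
tcp_pos: [562.6, 132.7, 57.0]
ee_rot: [0.766, 0.642, 0.0, -0.0]
ft_force: [0.2, -0.2, -1.9]
gripper_width: 22.4
```

Request:
step_arm:
  motion:
    - [0,0.0007,0,0,1]
    - [0,0.0007,0,0,1]

```text
t: 13.78
tcp_pos: [563.3, 132.7, 57.0]
ee_rot: [0.766, 0.642, -0.0, -0.0]
ft_force: [-0.2, 0.3, -1.8]
gripper_width: 22.6
```

Request:
step_arm:
  motion:
    - [0,0.0007,0,0,1]
    - [0,0.0007,0,0,1]

```text
t: 14.02
tcp_pos: [563.3, 132.6, 56.8]
ee_rot: [0.766, 0.642, -0.0, -0.0]
ft_force: [-3.1, -0.2, -0.7]
gripper_width: 23.0
```

Request:
step_arm:
  motion:
    - [0,0.001,0,0,1]
    - [0,0.001,0,0,1]

```text
t: 14.28
tcp_pos: [563.5, 132.6, 56.6]
ee_rot: [0.766, 0.643, -0.001, -0.001]
ft_force: [-6.6, 1.1, 0.4]
gripper_width: 22.7
```

The force rose steeply with almost no movement, so the clip is home. I'm backing off.

Request:
step_arm:
  motion:
    - [0,-0.003,0,0,1]
    - [0,-0.008,-0.0003,0,1]
    - [0,-0.016,-0.0005,0,1]
    - [0,-0.026,-0.0005,0,1]
    - [0,-0.036,-0.001,0,1]
    - [0,-0.046,-0.01,0,1]
    - [0,-0.056,-0.04,0,1]
    - [0,-0.07,-0.08,0,1]

```text
t: 15.28
tcp_pos: [495.0, 144.4, 137.7]
ee_rot: [0.766, 0.642, -0.001, -0.0]
ft_force: [-0.3, 0.3, -1.0]
gripper_width: 22.6
```

```bash
python3 - <<'E'
from h import *
import pickle
plan((490,100,150,-5),(468.4,-361.3,150,3.74))
S=look('scene');T=look('top');pickle.dump((T,S),open('p8.pkl','wb'))
c=lambda d,u,v:cv2.resize(np.clip(d['image'][v:v+45,u:u+60,::-1]*1.8,0,255).astype('uint8'),(400,300),interpolation=cv2.INTER_CUBIC)
cv2.imwrite('pics/c8.png',np.hstack([c(S,365,185),c(T,205,130)]))
for a in(-10,):
  u,n=U(a),U(a+90)
  for k,(x,w) in dict(tail=(-32,0),backR=(-19,-23),backL=(-19,23),tipR=(20,-15),tipL=(20,15)).items():
    p=[*(SP+x*u+w*n),46];print(k,((proj(S,p)-[365,185])*6.667+3).round(),((proj(T,p)-[205,130])*6.667+3+[400,0]).round())
E
```

```text
t 15.28 tcp [494.97 144.4  137.74] jaw -10.07 tilt [-0.0011 -0.0007] w 22.6 F [-0.3  0.3 -1. ]
(490, 100, 150, -5) [-0.0446  0.0029 -0.0122] -5.1
(468.4, -361.3, 150, 3.74) [-0.5026  0.0622 -0.0119] -13.8
tail [204. 179.] [590. 228.]
backR [157. 205.] [646. 201.]
backL [267. 198.] [539. 196.]
tipR [200. 274.] [636. 113.]
tipL [274. 268.] [566. 110.]
```

View pics/c8.png

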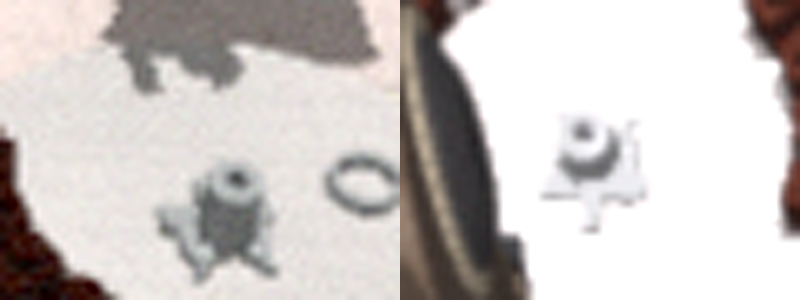

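The clip is home: tail at top crop (592,230) against a predicted (590,228), tips at scene (200,278) and (272,272) against (200,274) and (274,268). Returning the fork.

Request:
step_arm:
  motion:
    - [-0.05,0.006,-0.006,-1.5,1]
    - [-0.11,0.013,-0.012,-3,1]
    - [-0.17,0.021,-0.012,-5,1]
    - [-0.23,0.028,-0.012,-7,1]
    - [-0.29,0.036,-0.012,-9,1]
    - [-0.35,0.043,-0.012,-11,1]
    - [-0.41,0.051,-0.012,-12.5,1]
    - [-0.46,0.057,-0.012,-13.8,1]

```text
t: 16.38
tcp_pos: [471.2, -320.7, 148.7]
ee_rot: [0.684, 0.73, -0.0, 0.0]
ft_force: [1.4, -0.9, -2.0]
gripper_width: 22.8
```

Request:
step_arm:
  motion:
    - [0,0,0,0,1]
    - [0,0,0,0,1]

```text
t: 16.62
tcp_pos: [471.5, -317.8, 148.4]
ee_rot: [0.684, 0.73, 0.0, -0.001]
ft_force: [0.1, 0.5, -1.9]
gripper_width: 23.1
```

```bash
python3 -c "
from h import *
plan((468.4,-361.3,60,3.74))"
```

```text
t 16.62 tcp [ 471.49 -317.78  148.4 ] jaw 3.71 tilt [-0.0007  0.0009] w 23.1 F [ 0.1  0.5 -1.9]
(468.4, -361.3, 60, 3.74) [-0.0433 -0.0058  0.0884] -0.0
```

Request:
step_arm:
  motion:
    - [-0.02,-0.003,0.01,0,1]
    - [-0.0433,-0.0058,0.03,0,1]
    - [-0.0433,-0.0058,0.06,0,1]
    - [-0.0433,-0.0058,0.095,0,1]
    - [-0.0433,-0.0058,0.115,0,1]
    - [-0.0433,-0.0058,0.123,0,1]
    - [-0.0433,-0.0058,0.126,0,1]
    - [-0.0433,-0.0058,0.126,0,1]

```text
t: 17.62
tcp_pos: [469.4, -362.2, 23.8]
ee_rot: [0.684, 0.73, 0.0, 0.001]
ft_force: [-0.6, -0.4, -1.1]
gripper_width: 22.7
```

Request:
step_arm:
  motion:
    - [0,0,0.001,0,1]
    - [0,0,0.002,0,1]
    - [0,0,0.003,0,1]
    - [0,0,0.003,0,1]

```text
t: 18.12
tcp_pos: [468.9, -361.9, 19.9]
ee_rot: [0.684, 0.73, 0.0, -0.0]
ft_force: [-0.1, 0.2, -0.8]
gripper_width: 22.7
```

Request:
step_arm:
  motion:
    - [0,0,0.0007,0,1]
    - [0,0,0.0014,0,1]
    - [0,0,0.0014,0,1]

```text
t: 18.5
tcp_pos: [468.9, -361.9, 18.8]
ee_rot: [0.684, 0.73, 0.0, -0.0]
ft_force: [-0.9, 1.4, 2.6]
gripper_width: 22.7
```

Request:
step_arm:
  motion:
    - [0,0,0,0,0]
    - [0,0,0,0,-0.5]
    - [0,0,0,0,-1]
    - [0,0,0,0,-1]
    - [0,0,0,0,-1]
    - [0,0,0,0,-1]

```text
t: 19.25
tcp_pos: [468.9, -362.0, 18.6]
ee_rot: [0.684, 0.73, -0.0, -0.0]
ft_force: [-0.4, -0.1, -0.3]
gripper_width: 85.4
```

Request:
step_arm:
  motion:
    - [0,0,-0.01,0,-1]
    - [0,0,-0.03,0,-1]
    - [0,0,-0.06,0,-1]
    - [0,0,-0.1,0,-1]
    - [0.03,0,-0.14,0,-1]
    - [0.08,0,-0.16,0,-1]
    - [0.14,0,-0.16,0,-1]
    - [0.2,0,-0.16,0,-1]

```text
t: 20.25
tcp_pos: [455.9, -161.0, 180.3]
ee_rot: [0.684, 0.73, 0.001, 0.001]
ft_force: [1.8, -0.5, 0.1]
gripper_width: 85.3
```

Request:
step_arm:
  motion:
    - [0.06,0,0,0,-1]
    - [0.12,0,0,0,-1]
    - [0.18,0,0,0,-1]
    - [0.24,0,0,0,-1]
    - [0.24,0,0,0,-1]

```text
t: 20.88
tcp_pos: [439.9, 81.6, 179.8]
ee_rot: [0.681, 0.732, 0.001, -0.0]
ft_force: [0.1, -0.1, 0.2]
gripper_width: 85.3
```

```bash
python3 - <<'E'
from h import *
plan()
S=look('scene','s9');T=look('top')
c=lambda d,u,v:cv2.resize(np.clip(d['image'][v:v+75,u:u+100,::-1]*1.8,0,255).astype('uint8'),(400,300),interpolation=cv2.INTER_CUBIC)
cv2.imwrite('pics/c9.png',np.vstack([np.hstack([c(S,180,175),c(T,345,150)]),np.hstack([c(S,350,180),c(T,180,120)])]))
E
```

```text
t 20.88 tcp [439.93  81.58 179.76] jaw 4.17 tilt [0.0013 0.002 ] w 85.3 F [ 0.1 -0.1  0.2]
```

View pics/c9.png

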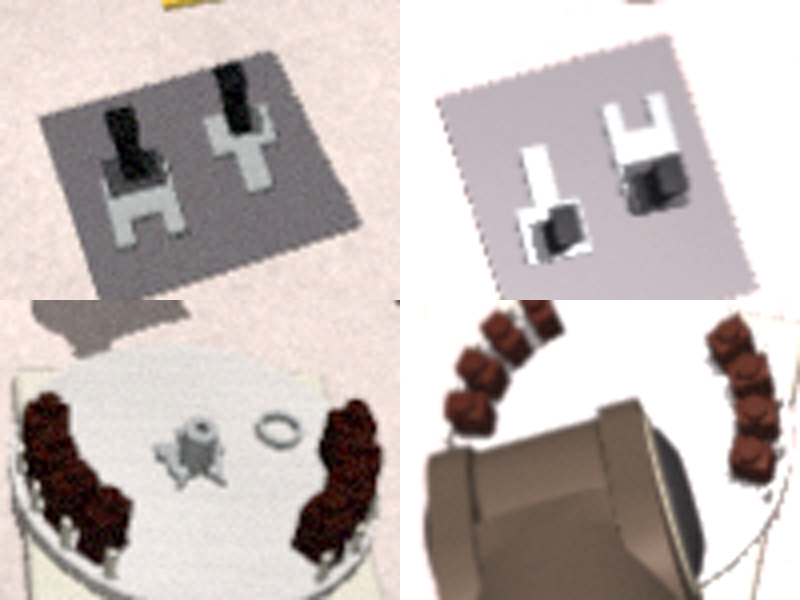

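The fork stands upright on the mat at scene crop (125,170). The scraper, ring and bottles have not moved, the clip is around the spindle foot, and the gripper is clear. Handing in.

```bash
python3 -c "
from h import *
print(env.finish_job())"
```

```text
the job is handed in; nothing more can be done
None
```

I took the fork from the mat, pushed the clip along the deck with it into the spindle groove until it snapped home, and stood the fork back where it came from. I handed the job in at about 21 s of the 72 s allowed; it gave no verdict.

- **Snap:** the highest push force I read was about 10.5 N. It fell to about zero as the jaws closed, then rose to 6.7 N with only about 0.2 mm of further travel. I took that as home and stopped there, well under the 35 N limit. Forces were only sampled every 1/8 s or more, so a brief higher peak could have been missed.
- **Clip position:** after I backed off, the clip's tail, back corners and tips were within about 1.5 mm of where they should be at home.
- **Fork and the rest:** the last picture shows the fork upright on the mat. The scraper, ring and turntable bottles look undisturbed. I did not check the dish, driver, tray, the two loose reagent bottles (bottle_a and bottle_b) or the yellow look-alikes in it. The gripper was open, touching nothing, with wrist force near zero.
- **Slips and gaps:** one transfer move used the wrong axis and went off course, but it was about 155 mm up and touched nothing. The final top view of the clip was hidden by the arm, so that last check relies on the scene camera.

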